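# Copy the remote's code switches to the cooker hood's control unit

### The job

Set the four rocker switches in the well of the cooker hood's control unit (the larger grey case) to the same on-off pattern as those of the small remote, pressing them gently with the tip of the kitchen pick and keeping the gripper off the unit. Then lay the pick back in its stand as it was and let go. Do not touch the remote, and leave the other things on the counter where they are.

Things in the scene. Friction and masses are not known exactly. Their poses are not given: they have to be found in the camera images.
- panel: Hood control unit: grey painted case fixed to the counter, 120 (x) x 150 (y) x 50 mm high, the larger case. Origin: centre of its underside; x to its far side, away from the robot, y to its left. Centred in its top is a sunk well, 56 (x) x 48 (y) mm, 16 deep, with four white rockers side by side. Beyond the well's far (+x) edge is a low ridge, 48 x 6 mm, 3 mm proud of the top.
- remote: The hood's remote control: plastic grey case fixed to the counter, 84 (x) x 72 (y) x 30 mm high, the smaller case, with the same well, ridge and four rockers. Origin and axes as for the control unit. It shows the pattern to copy; not to be touched.
- panel_k1 (a point): Pivot of the control unit's rocker 1, the leftmost (+y); rockers 2, 3, 4 follow at 10 mm pitch along -y. Axes as the case. The pivot is the top of the rocker's middle, 9 mm below the case's top, 41 mm above the counter. A rocker is 7 mm wide and 4 thick; two 14 mm long halves run from the pivot to +x and -x as a shallow V.
- panel_k4 (a point): Pivot of the control unit's rocker 4, the rightmost (-y), as for rocker 1. Of each rocker's halves the pressed one lies level at the pivot's height; the other rises from the pivot at 0.6 rad, so that its end is 8 mm higher and 11.6 mm away along x. Pressing it down 8 mm from the pivot flips the rocker.
- panel_r1 (a joint): Rocker 1 (from the left) of the control unit, rad: -0.3 = off, its near (-x) half down level and its far half raised; +0.3 = on, its far (+x, ridge side) half down and its near half raised. It snaps over past 0 and rests only at -0.3 or +0.3. About 2 N, 8 mm from the pivot, starts it; then it yields, up to a hard stop.
- panel_r2 (a joint): Rocker 2 (from the left) of the control unit, rad: -0.3 = off, its near (-x) half down level and its far half raised; +0.3 = on, its far (+x, ridge side) half down and its near half raised. It snaps over past 0 and rests only at -0.3 or +0.3. About 2 N, 8 mm from the pivot, starts it; then it yields, up to a hard stop.
- panel_r3 (a joint): Rocker 3 (from the left) of the control unit, rad: -0.3 = off, its near (-x) half down level and its far half raised; +0.3 = on, its far (+x, ridge side) half down and its near half raised. It snaps over past 0 and rests only at -0.3 or +0.3. About 2 N, 8 mm from the pivot, starts it; then it yields, up to a hard stop.
- panel_r4 (a joint): Rocker 4 (from the left) of the control unit, rad: -0.3 = off, its near (-x) half down level and its far half raised; +0.3 = on, its far (+x, ridge side) half down and its near half raised. It snaps over past 0 and rests only at -0.3 or +0.3. About 2 N, 8 mm from the pivot, starts it; then it yields, up to a hard stop.
- remote_r1 (a joint): Rocker 1 (from the left) of the remote, rad: -0.3 = off, its near (-x) half down level and its far half raised; +0.3 = on, its far (+x, ridge side) half down and its near half raised. It snaps over past 0 and rests only at -0.3 or +0.3. About 2 N, 8 mm from the pivot, starts it; then it yields, up to a hard stop.
- remote_r2 (a joint): Rocker 2 (from the left) of the remote, rad: -0.3 = off, its near (-x) half down level and its far half raised; +0.3 = on, its far (+x, ridge side) half down and its near half raised. It snaps over past 0 and rests only at -0.3 or +0.3. About 2 N, 8 mm from the pivot, starts it; then it yields, up to a hard stop.
- remote_r3 (a joint): Rocker 3 (from the left) of the remote, rad: -0.3 = off, its near (-x) half down level and its far half raised; +0.3 = on, its far (+x, ridge side) half down and its near half raised. It snaps over past 0 and rests only at -0.3 or +0.3. About 2 N, 8 mm from the pivot, starts it; then it yields, up to a hard stop.
- remote_r4 (a joint): Rocker 4 (from the left) of the remote, rad: -0.3 = off, its near (-x) half down level and its far half raised; +0.3 = on, its far (+x, ridge side) half down and its near half raised. It snaps over past 0 and rests only at -0.3 or +0.3. About 2 N, 8 mm from the pivot, starts it; then it yields, up to a hard stop.
- pick_mid (a point): Centre of the handle of the loose kitchen pick (about 50 g), where to grasp it; x points along the pick to its tip. Wooden handle, square section 16 x 16 mm, 90 mm long (45 mm either way), then a steel rod 5 mm thick on the same axis. It lies level in its stand with this point 46 mm above the counter.
- pick_tip (a point): Extreme point of the pick's round tip (radius 2.5 mm), on its axis, 105 mm from pick_mid.
- stand_seat (a point): Where pick_mid lies when the pick is in its stand, 46 mm above the counter; x points as the pick's tip does. Stand: fixed dark wooden base, 170 x 50 x 8 mm, with two forks: under the handle, 36 mm behind this point (slot 22 mm wide, top 50 mm up), and under the rod, 72 mm ahead (slot 14 mm, top 53 mm up). The handle between them, 30 mm behind to 45 ahead, is free down to the base.
- stand_tip (a point): Where the pick's tip lies when the pick is in its stand. The forks are 12 mm and 10 mm long along x, their cheeks 6 mm thick.
- mug: White mug, 82 mm wide, 92 mm high, loose, a bystander to leave alone. Origin: centre of its underside.
- bowl: Blue ceramic bowl, 110 mm wide, 48 mm high, loose, a bystander to leave alone. Origin: centre of its underside.
- shaker: White salt shaker, 42 mm wide, 62 mm high, loose, a bystander to leave alone. Origin: centre of its underside.
- timer: Round steel kitchen timer, 64 mm wide, 38 mm high, loose, a bystander to leave alone. Origin: centre of its underside.
- coffee_can: Steel coffee can, 76 mm wide, 110 mm high, loose, a bystander to leave alone. Origin: centre of its underside.
- jar: Glass jar with a wooden cap, 68 mm wide, 80 mm high, loose, a bystander to leave alone. Origin: centre of its underside.
- spoon: Wooden-handled metal spoon lying on the counter, loose, a bystander to leave alone. Origin: centre of its underside.
Things that resemble listed ones, but are neither listed nor needed, are in the scene too. Leave any turquoise look-alike of the part that bears stand_seat alone.

How it is judged:
By the outcome, as a careful person would: the job done as asked, in the order asked, and still so for the second after the job is handed in, with the robot touching nothing.
It also fails if it takes over 61 s, if anything falls off the work surface, if the arm or the gripper's body presses on something with over 40 N, if the wrist force passes 120 N, or if a joint passes its speed limit or range.

### The arm

A 6-joint arm with a two-finger parallel gripper is mounted at the origin on the work surface. World frame = base frame: x ahead of the robot, y to its left, z up, the work surface at z = 0. Lengths are in m, angles in rad, forces in N, time in s.
With the tool pointing down it reaches from about 0.35 to 0.925 m from the base axis. Payload 6.4 kg.
Tool frame: the origin (TCP) lies at the centre of the arm's flange, where the gripper is bolted on; the fingertips stand 199 mm ahead of it and the grasp point (between the pads) lies 180 mm ahead of it; z points along the fingers, y is the line along which they close (so a half turn about z gives the same grasp; the last joint's range is limited). The gripper opens to 94 mm and grips with 3 to 60 N. Pads are 16 mm wide; open, the fingers measure 119 mm over their backs; the gripper's body (75 mm by 177 mm) begins 78 mm behind the grasp point.
Start: joints at [1.143, 0.245, 1.558, -0, 1.339, -0.174], TCP at [0.163, 0.629, 0.405] pointing down, gripper open.
Joint ranges: [-3.13, 3.13], [-1.02, 2.26], [0.13, 2.54], [-0.95, 4.09], [0.21, 2.88], [-2.74, 2.74]. Speed limits (rad/s): [2.57, 2.57, 3.14, 3.14, 3.14, 3.14].

### API

Orientations are given as a unit quaternion [x, y, z, w].
In Python, from rig import * gives the robot as it stands.
- The arm moves only by the shell command python3 -m jog 'ROWS' [FORCE]. ROWS is text: rows parted by semicolons, each of 7 numbers parted by spaces: the opening, from -1 (shut) to 1 (fully open), then the shift along the tool's x, y, z in m, then the turn, a rotation vector about the tool's x, y, z in degrees. In form: claw tx ty tz rx ry rz; .... A call has exactly 10 rows; each row is the pose to reach, as a shift and turn from the pose commanded when the call began, along the tool's axes at that moment; what a row does not reach only later rows make up. A row lasts 1/8 s, in which the tool goes at most 62.5 mm and 10.7 degrees, less where a joint would pass 70% of its speed; a pose out of reach is approached as far as the arm can. A call with a gripper value outside its range is refused whole. The fingers move at their own pace and stop on an object; FORCE is the grip in N (left out, the last holds). Time passes only in rows, so rows that repeat a pose let the fingers close, or fill a call up. It gives the time, the measured TCP pose, the force, the opening and the grip force at its end, in the units of the state.
- read_state(): the state, without advancing time (a new reading comes with each control period).
- capture(name): name is "scene" or "top" or "wrist"; returns a dict with "pixels" (384x512x3 uint8, red, green, blue), "mtx" (3x3 intrinsics, pixels), "world_from_camera" (4x4, takes a point from camera to world coordinates); the wrist camera has in their place "tool_from_camera" (4x4, takes a point from camera to tool coordinates, whose origin is the TCP and whose axes are the flange's). Camera axes: x right, y up, looking along -z (the intrinsics and any distortion apply to the point x, -y, -z); pixel columns grow to the right and rows downward; lengths in m; the calibration is good to about 2 mm. A picture is of the moment at which its call begins: read the wrist's pose just before it. There is no depth.
- close_job(): hands the job in; it is judged then, once.
The state is a dict: "time": time; "joints": joint angles; "dq": joint speeds; "joint_torque": joint torques, N m; "ee_pos": TCP position; "tcp_rot": TCP orientation; "contact_force": force on the tool from outside, world axes, zero at the start; "wrist_torque": the same for the moment, N m; "gripper_width": opening from 0.0 (shut) to 1.0 (fully open); "grasp_force": force on a finger pad.
Only numpy, scipy, OpenCV 4.12 (cv2) and the standard library are available. Lean on these libraries where they do the work, as an engineer would, in place of code of your own. Each camera call takes 0.05 s, during which the arm holds its last target. There are 200 camera calls.

## Working session

There is one attempt and no reset: what is moved stays moved. The work goes in short steps, Python scripts to look and compute and a shell command to move; the robot and the scene stay as the last step left them, time stands still between calls to the robot, and variables do not carry over. Pictures are saved under pics/ and viewed, at most 10 in all, crops included, and the job is handed in when it is done.

```bash
ls; mkdir -p pics; cat > h.py <<'E'
from rig import *
import numpy as np, cv2
from scipy.spatial.transform import Rotation as R
def snap(n,f):
    s=read_state(); c=capture(n); cv2.imwrite('pics/'+f+'.png',cv2.cvtColor(c['pixels'],cv2.COLOR_RGB2BGR))
    if n=='wrist':
        T=np.eye(4);T[:3,:3]=R.from_quat(s['tcp_rot']).as_matrix();T[:3,3]=s['ee_pos']
        c['W']=T@c['tool_from_camera']
    else: c['W']=c['world_from_camera']
    np.savez('pics/'+f+'.npz',W=c['W'],K=c['mtx'],px=c['pixels'])
    return c
def load(f): return np.load('pics/'+f+'.npz')
def ray(c,u,v):
    K=c['K'];W=c['W']
    d=W[:3,:3]@np.array([(u-K[0,2])/K[0,0],-(v-K[1,2])/K[1,1],-1]);return W[:3,3],d
def plane(c,u,v,z):
    o,d=ray(c,u,v);return o+d*(z-o[2])/d[2]
def proj(c,p):
    q=np.linalg.inv(c['W'])@np.r_[p,1];q=np.array([q[0],-q[1],-q[2]]);q=c['K']@q;return q[:2]/q[2]
E
python3 - <<'E'
from h import *
for n in ['scene','top','wrist']:
    c=snap(n,n+'0'); print(n,c.keys(),c['mtx'].tolist(),c['W'].round(3).tolist())
    
a=[cv2.imread(f'pics/{n}0.png') for n in ['scene','top','wrist']]
E
```

```text
pics
scene dict_keys(['pixels', 'mtx', 'world_from_camera', 'W']) [[377.578786581107, 0.0, 253.40739010155326], [0.0, 377.578786581107, 189.3814596314264], [0.0, 0.0, 1.0]] [[0.724, -0.405, 0.558, 1.112], [0.689, 0.438, -0.577, -0.611], [-0.011, 0.802, 0.597, 0.672], [0.0, 0.0, 0.0, 1.0]]
top dict_keys(['pixels', 'mtx', 'world_from_camera', 'W']) [[365.807470434207, 0.0, 258.22049054480624], [0.0, 365.807470434207, 193.48269529837728], [0.0, 0.0, 1.0]] [[0.013, 0.995, -0.1, 0.42], [-1.0, 0.012, -0.007, 0.001], [-0.006, 0.1, 0.995, 1.405], [0.0, 0.0, 0.0, 1.0]]
wrist dict_keys(['pixels', 'mtx', 'tool_from_camera', 'W']) [[303.7984848103961, 0.0, 252.72080038570562], [0.0, 303.7984848103961, 188.1150552831316], [0.0, 0.0, 1.0]] [[0.251, -0.938, -0.238, 0.094], [0.968, 0.243, 0.063, 0.647], [-0.001, -0.246, 0.969, 0.383], [0.0, 0.0, 0.0, 1.0]]
```

View pics/top0.png

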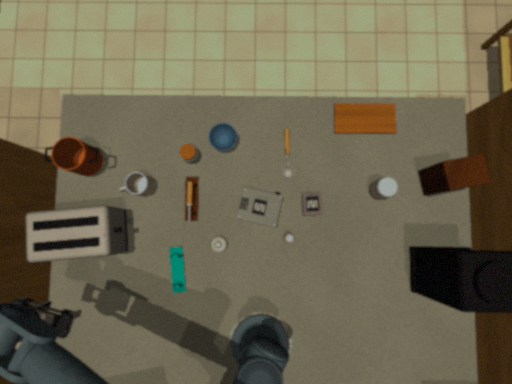

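View pics/scene0.png

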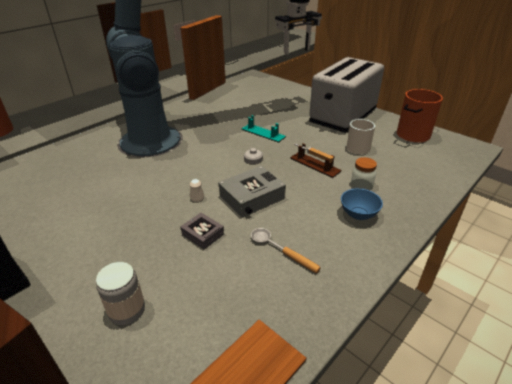

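The top view shows the panel at about (260,206), the remote at (312,204), the pick and brown stand at (191,199), and the turquoise decoy at (178,270). The scene view shows the same layout. Next I get rough positions.

```bash
python3 - <<'E'
from h import *
c=load('top0')
for n,u,v,z in [('panel',260,206.5,.05),('remote',312,204,.03),('stand',191,199,.008),('standN',191,221,.008),('standF',192,177,.008),('mug',136,184,.05),('timer',219,244,.038),('shaker',289,238,.06),('jar',189,153,.08),('bowl',223,138,.04)]:
    print(n,plane(c,u,v,z).round(3))
s=cv2.imread('pics/top0.png')[160:240,165:335]
cv2.imwrite('pics/crop.png',cv2.resize(s,None,fx=4.5,fy=4.5,interpolation=cv2.INTER_CUBIC))
print(R.from_quat(read_state()['tcp_rot']).as_matrix().round(3).tolist(),capture('wrist')['tool_from_camera'].round(3).tolist())
E
```

```text
panel [0.507 0.004 0.05 ]
remote [ 0.52  -0.192  0.03 ]
stand [0.535 0.269 0.008]
standN [0.451 0.266 0.008]
standF [0.62  0.267 0.008]
mug [0.586 0.468 0.05 ]
timer [0.367 0.154 0.038]
shaker [ 0.392 -0.104  0.06 ]
jar [0.699 0.267 0.08 ]
bowl [0.767 0.148 0.04 ]
[[-0.968, 0.251, -0.001], [0.251, 0.968, -0.001], [0.0, -0.001, -1.0]] [[-0.0, 0.969, 0.247, 0.071], [1.0, 0.0, -0.0, -0.0], [-0.001, 0.247, -0.969, 0.021], [0.0, 0.0, 0.0, 1.0]]
```

View pics/crop.png

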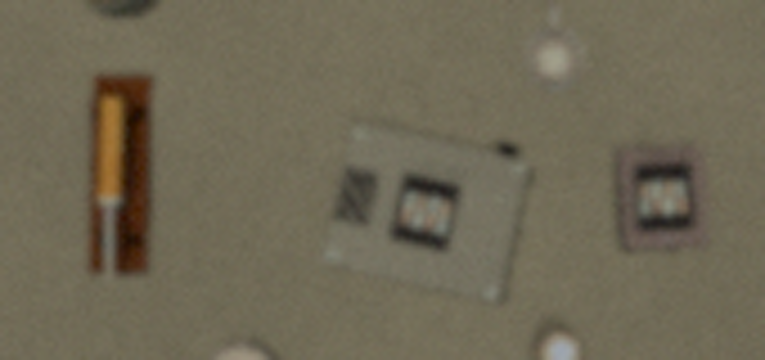

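The crop shows the pick's handle at the far end with its tip pointing to −x towards the robot, and the panel yawed about −12°. I'll hover over the stand first, then the panel.

```bash
python3 -m jog '1 -.04 -.02 .005 0 0 -1; 1 -.09 -.05 .01 0 0 -3; 1 -.145 -.08 .015 0 0 -5; 1 -.2 -.11 .02 0 0 -7; 1 -.255 -.14 .03 0 0 -9; 1 -.31 -.17 .035 0 0 -11; 1 -.365 -.2 .04 0 0 -12; 1 -.42 -.23 .05 0 0 -14; 1 -.468 -.253 .055 0 0 -14.5; 1 -.468 -.253 .055 0 0 -14.5' 30
python3 - <<'E'
from h import *
snap('wrist','w_stand');print(read_state()['ee_pos'])
E
python3 -m jog '1 0 -.03 0 0 0 0; 1 0 -.06 0 0 0 0; 1 .01 -.1 0 0 0 0; 1 .015 -.14 0 0 0 0; 1 .02 -.18 0 0 0 0; 1 .025 -.22 0 0 0 0; 1 .03 -.26 0 0 0 0; 1 .035 -.3 0 0 0 0; 1 .04 -.325 0 0 0 0; 1 .04 -.325 0 0 0 0'
python3 - <<'E'
from h import *
snap('wrist','w_pan');print(read_state()['ee_pos'],R.from_quat(read_state()['tcp_rot']).as_matrix().round(3).tolist())
a=cv2.imread('pics/w_stand.png');b=cv2.imread('pics/w_pan.png')
cv2.imwrite('pics/both.png',np.vstack([cv2.resize(a[90:290,130:390],(780,600)) [::2,::2],cv2.resize(b[60:330],(390,206))]))
E
```

```text
time: 1.45
ee_pos: [0.5548, 0.2641, 0.349]
tcp_rot: [0.003, 1.0, -0.0, -0.0]
contact_force: [-0.7, 0.1, -0.7]
gripper_width: 0.997
grasp_force: 0.0
[0.553473   0.26562145 0.34908163]
time: 2.75
ee_pos: [0.512, -0.0579, 0.3498]
tcp_rot: [0.001, 1.0, 0.0, 0.0]
contact_force: [0.4, -0.8, 0.3]
gripper_width: 1.006
grasp_force: 0.0
[ 0.51217028 -0.05721962  0.34976242] [[-1.0, 0.0, 0.0], [0.0, 1.0, 0.0], [-0.0, 0.0, -1.0]]
```

View pics/w_stand.png

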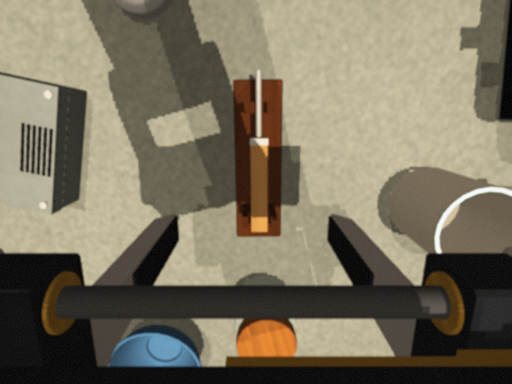

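View pics/w_pan.png

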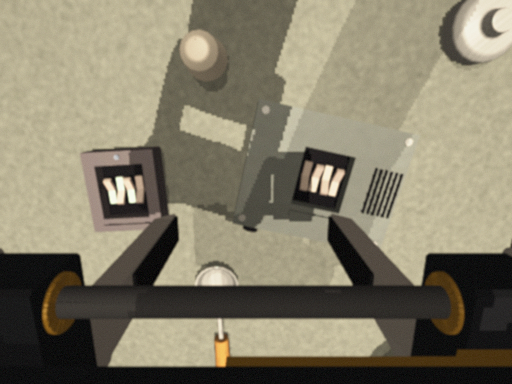

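The stand view shows the pick along the image column at about 260, tip (258,70), handle end (260,232). In the panel view the panel's well is at (323,180) and the remote's at (124,190). I zoom in on both.

```bash
python3 - <<'E'
import cv2,numpy as np
b=cv2.imread('pics/w_pan.png')
f=lambda x:cv2.resize(x,None,fx=4,fy=4,interpolation=cv2.INTER_CUBIC)
x=np.hstack([f(b[140:240,75:170]),f(b[140:240,260:365])])
cv2.imwrite('pics/z.png',cv2.convertScaleAbs(x,alpha=1.2))
E
```

```text
(no output)
```

View pics/z.png

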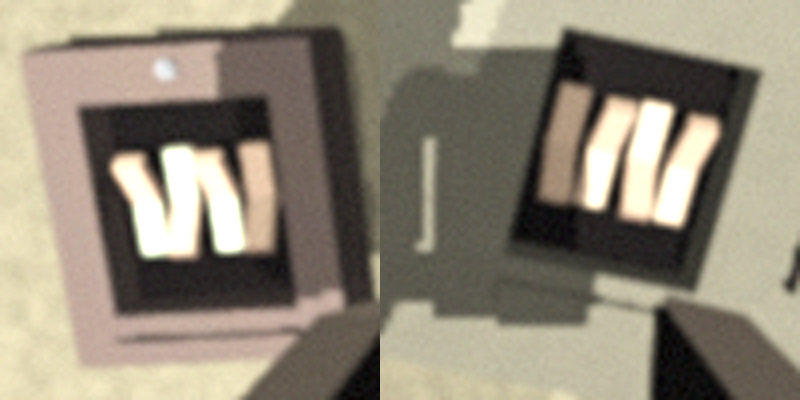

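Both ridges are at the image bottom (far side), so rocker 1 is rightmost in the image. On the remote, 4 and 2 look on (near half raised) and 3 looks off. On the panel, 3 and 1 look on and 2 looks off. The shaded ones (remote 1, panel 4) need numbers.

```bash
python3 - <<'E'
from h import *
c=load('w_pan')
def case(cor,ox,zx0,zt,name):
    P=np.array([plane(c,ox+(x-zx0)/4,140+y/4,zt) for x,y in cor]) # TL TR BL BR (near-right..)
    m=P.mean(0); xa=(P[2]+P[3]-P[0]-P[1]); ya=(P[1]+P[3]-P[0]-P[2])
    print(name,'ctr',m.round(4),'x56',np.linalg.norm(xa)/2,'y48',np.linalg.norm(ya)/2,'yaw',np.degrees([np.arctan2(xa[1],xa[0]),np.arctan2(-ya[0],ya[1])]))
    yaw=(np.arctan2(xa[1],xa[0])+np.arctan2(-ya[0],ya[1]))/2
    X=np.array([np.cos(yaw),np.sin(yaw),0]);Y=np.array([-X[1],X[0],0])
    for i in range(4):
        p=m+Y*(.015-.01*i)-[0,0,.009]
        f=lambda q:((proj(c,q)-[ox,140])*4+[zx0,0]).round(0).astype(int).tolist()
        U=np.array([0,0,.008])
        print(i+1,'piv',f(p),'ON near',f(p-X*.0116+U),'far',f(p+X*.014),'| OFF near',f(p-X*.014),'far',f(p+X*.0116+U))
    return m,yaw
case([(568,30),(760,72),(512,243),(695,290)],260,380,.05,'panel')
case([(80,107),(268,98),(118,312),(295,303)],75,0,.03,'remote')
s=load('w_stand')
hsv=cv2.cvtColor(s['px'],cv2.COLOR_RGB2HSV)
m=cv2.inRange(hsv,(8,120,120),(25,255,255));m[:,:200]=0;m[:,310:]=0;m[245:]=0
k=cv2.findContours(m,cv2.RETR_EXTERNAL,cv2.CHAIN_APPROX_NONE)[0];k=max(k,key=cv2.contourArea)
print('handle',cv2.minAreaRect(k),cv2.boundingRect(k))
g=s['px'][66:140:6,245:275].astype(int).sum(2)
print(g.tolist()[::3])
E
```

```text
panel ctr [0.5044 0.0086 0.05  ] x56 0.0531727644691098 y48 0.04600034475044574 yaw [-12.29286028 -13.64401252]
1 piv [684, 166] ON near [708, 127] far [668, 221] | OFF near [701, 111] far [679, 220]
2 piv [645, 158] ON near [667, 118] far [629, 212] | OFF near [661, 102] far [639, 211]
3 piv [605, 149] ON near [626, 108] far [590, 203] | OFF near [621, 93] far [599, 202]
4 piv [565, 140] ON near [585, 99] far [550, 194] | OFF near [581, 84] far [558, 193]
remote ctr [ 0.5205 -0.1903  0.03  ] x56 0.05404465604153121 y48 0.046710644856928725 yaw [2.61607713 2.80393439]
1 piv [262, 196] ON near [244, 159] far [269, 247] | OFF near [254, 143] far [257, 247]
2 piv [224, 197] ON near [205, 161] far [232, 249] | OFF near [216, 145] far [218, 249]
3 piv [186, 199] ON near [165, 163] far [194, 250] | OFF near [177, 147] far [180, 251]
4 piv [148, 201] ON near [126, 165] far [156, 252] | OFF near [139, 149] far [141, 252]
handle ((259.0, 189.0), (86.0, 18.0), 90.0) (250, 146, 19, 87)
[[443, 442, 452, 453, 448, 444, 442, 444, 431, 441, 452, 462, 444, 437, 444, 440, 435, 436, 438, 437, 447, 450, 452, 450, 467, 459, 460, 450, 464, 492], [182, 169, 183, 158, 159, 121, 87, 71, 72, 102, 255, 454, 603, 656, 625, 525, 351, 225, 177, 178, 184, 180, 185, 194, 191, 180, 168, 163, 166, 171], [181, 183, 168, 171, 176, 150, 166, 157, 149, 132, 234, 421, 564, 640, 612, 521, 353, 218, 141, 111, 112, 137, 161, 170, 171, 178, 169, 179, 169, 186], [183, 185, 180, 180, 180, 119, 90, 78, 88, 95, 221, 399, 549, 637, 623, 529, 369, 230, 178, 181, 183, 188, 184, 190, 193, 175, 177, 183, 183, 184], [89, 108, 91, 105, 162, 228, 273, 314, 350, 405, 456, 481, 515, 526, 532, 515, 515, 517, 510, 513, 519, 523, 488, 360, 220, 185, 171, 173, 175, 169]]
```

```bash
python3 - <<'E'
from h import *
c=load('w_stand')
for u,v,z in [(259.5,138,.054),(259.5,146,.054),(259.5,232.5,.054),(258.3,70,.046),(258.4,120,.0485),(234,80,.008),(282,80,.008),(235.5,236,.008),(280,236,.008)]: print(u,v,plane(c,u,v,z).round(4))
E
python3 -m jog '1 0 .03 0 0 0 0; 1 0 .06 0 0 0 0; 1 0 .09 0 0 0 0; 1 0 .12 0 0 0 0; 1 0 .15 0 0 0 0; 1 0 .17 0 0 0 0; 1 0 .17 0 0 0 0; 1 0 .17 0 0 0 0; 1 0 .17 0 0 0 0; 1 0 .17 0 0 0 0'
python3 - <<'E'
from h import *
c=snap('wrist','w_pan2');c=load('w_pan2')
u,v=proj(c,np.array([.5044,.0086,.041])).astype(int);print(u,v)
b=cv2.imread('pics/w_pan2.png')[v-40:v+45,u-45:u+50].astype(float)
b=255*(np.clip(b/255,0,1)**.6)
cv2.imwrite('pics/z2.png',cv2.resize(b,None,fx=6,fy=6,interpolation=cv2.INTER_CUBIC))
m=np.array([.5044,.0086,.041]);yaw=np.radians(-13);X=np.array([np.cos(yaw),np.sin(yaw),0]);Y=np.array([-X[1],X[0],0]);U=np.array([0,0,.008])
for i in range(4):
    p=m+Y*(.015-.01*i);f=lambda q:((proj(c,q)-[u-45,v-40])*6).astype(int).tolist()
    print(i+1,'piv',f(p),'ON near',f(p-X*.0116+U),'far',f(p+X*.014),'| OFF near',f(p-X*.014),'far',f(p+X*.0116+U))
E
```

```text
259.5 138 [0.5069 0.2702 0.054 ]
259.5 146 [0.5141 0.2702 0.054 ]
259.5 232.5 [0.5974 0.2702 0.054 ]
258.3 70 [0.4489 0.2694 0.046 ]
258.4 120 [0.4914 0.2694 0.0485]
234 80 [0.4535 0.2458 0.008 ]
282 80 [0.4538 0.2937 0.008 ]
235.5 236 [0.6206 0.244  0.008 ]
280 236 [0.6209 0.2944 0.008 ]
time: 4.05
ee_pos: [0.5126, 0.1113, 0.3497]
tcp_rot: [0.001, 1.0, -0.0, -0.0]
contact_force: [0.0, 0.3, 0.8]
gripper_width: 1.004
grasp_force: 0.0
146 178
1 piv [366, 260] ON near [363, 201] far [353, 342] | OFF near [380, 177] far [341, 341]
2 piv [305, 247] ON near [299, 187] far [293, 328] | OFF near [318, 164] far [278, 327]
3 piv [243, 233] ON near [235, 173] far [232, 315] | OFF near [255, 150] far [216, 314]
4 piv [182, 220] ON near [171, 159] far [171, 302] | OFF near [193, 136] far [153, 300][ WARN:0@0.438] global loadsave.cpp:1063 imwrite_ Unsupported depth image for selected encoder is fallbacked to CV_8U.
```

View pics/z2.png

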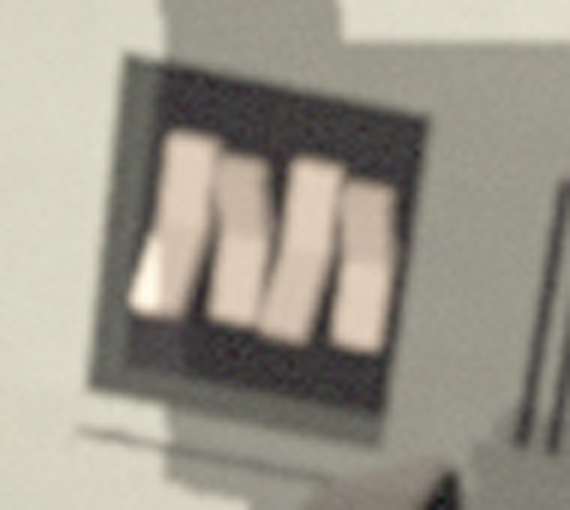

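Panel zoom: rockers 2 and 4 have the near half level (off), 1 and 3 the near half raised (on). Now I check remote 1 and the well centre numerically while moving over the pick.

```bash
python3 - <<'E'
from h import *
c=load('w_pan2')
P=np.array([plane(c,101+x/6,138+y/6,.05) for x,y in [(125,55),(428,118),(88,388),(380,443)]])
xa=(P[2]+P[3]-P[0]-P[1]); ya=(P[1]+P[3]-P[0]-P[2])
print(P.mean(0),np.linalg.norm(xa)/2,np.linalg.norm(ya)/2,np.degrees([np.arctan2(xa[1],xa[0]),np.arctan2(-ya[0],ya[1])]))
c=load('w_pan');g=c['px'].astype(int).sum(2)
def mean(x,y,o): # zoom coords
    u=int(round(o+x/4));v=int(round(140+y/4));return g[v-1:v+2,u-1:u+1].mean().round()
print('remote1 near/far',mean(257,165,75),mean(262,225,75),'panel4(off) near/far',mean(190,108,260),mean(180,180,260),'remote3',mean(182,170,75),mean(185,225,75),'remote4',mean(130,170,75),mean(152,235,75))
E
python3 -m jog '1 -.01 .03 0 0 0 0; 1 -.02 .07 .01 0 0 0; 1 -.03 .11 .02 0 0 0; 1 -.04 .14 .03 0 0 0; 1 -.0405 .159 .04 0 0 0; 1 -.0405 .159 .05 0 0 0; 1 -.0405 .159 .07 0 0 0; 1 -.0405 .159 .09 0 0 0; 1 -.0405 .159 .11 0 0 0; 1 -.0405 .159 .124 0 0 0'
```

```text
[0.50469808 0.00857121 0.05      ] 0.05405342548231879 0.04673738604875585 [-12.22525971 -11.78107211]
remote1 near/far 515.0 472.0 panel4(off) near/far 387.0 352.0 remote3 733.0 703.0 remote4 673.0 732.0
time: 5.35
ee_pos: [0.5528, 0.2703, 0.2237]
tcp_rot: [0.001, 1.0, -0.0, -0.001]
contact_force: [-0.5, 0.2, -0.1]
gripper_width: 0.999
grasp_force: 0.0
```

Remote is 1 off, 2 on, 3 off, 4 on; the panel is the exact opposite, so all four need flipping. Now I grasp and lift.

```bash
python3 -m jog '-1 0 0 0 0 0 0; -1 0 0 0 0 0 0; -1 0 0 0 0 0 0; -1 0 0 0 0 0 0; -1 0 0 0 0 0 0; -1 0 0 0 0 0 0; -1 0 0 0 0 0 0; -1 0 0 0 0 0 0; -1 0 0 0 0 0 0; -1 0 0 0 0 0 0' 50
python3 -m jog '-1 0 0 -.005 0 0 0; -1 0 0 -.015 0 0 0; -1 0 0 -.03 0 0 0; -1 0 0 -.05 0 0 0; -1 0 0 -.075 0 0 0; -1 0 0 -.1 0 0 0; -1 0 0 -.125 0 0 0; -1 0 0 -.15 0 0 0; -1 0 0 -.17 0 0 0; -1 0 0 -.17 0 0 0'
python3 - <<'E'
from h import *
s=read_state();print(s['joints'],s['ee_pos'],s['gripper_width'],s['grasp_force'])
E
```

```text
time: 6.6
ee_pos: [0.5532, 0.2707, 0.2256]
tcp_rot: [0.0, 1.0, -0.0, -0.0]
contact_force: [-0.1, 0.7, -0.3]
gripper_width: 0.162
grasp_force: 50.0
time: 7.85
ee_pos: [0.5535, 0.2709, 0.3984]
tcp_rot: [0.0, 1.0, 0.001, 0.002]
contact_force: [-0.6, 0.2, 0.2]
gripper_width: 0.166
grasp_force: 50.0
[ 2.71436256e-01  1.72161978e-01  1.65425305e+00  5.24073702e-06
  1.31062837e+00 -1.29873785e+00] [0.55349203 0.27091936 0.39839314] 0.1660408056614076 49.98835623264313
```

```bash
python3 -m jog '-1 .01 -.02 0 0 0 1; -1 .02 -.05 0 0 0 2; -1 .035 -.08 0 0 0 4; -1 .05 -.11 0 0 0 6; -1 .065 -.145 0 0 0 8; -1 .085 -.18 0 0 0 10; -1 .1 -.21 0 0 0 11; -1 .11 -.235 0 0 0 12; -1 .1175 -.247 0 0 0 12.3; -1 .1175 -.247 0 0 0 12.3'
python3 -m jog '-1 0 0 0 0 -4 0; -1 0 0 0 0 -10 0; -1 0 0 .01 0 -16 0; -1 0 0 .02 0 -22 0; -1 0 0 .03 0 -28 0; -1 0 0 .045 0 -34 0; -1 0 0 .06 0 -40 0; -1 0 0 .075 0 -46 0; -1 0 0 .09 0 -50 0; -1 0 0 .09 0 -50 0'
python3 - <<'E'
from h import *
s=read_state();M=R.from_quat(s['tcp_rot']).as_matrix();print(M.round(3).tolist(),s['joints'])
print('tip est',s['ee_pos']+M@[.105,0,.18])
snap('wrist','w_t')
E
```

```text
time: 9.1
ee_pos: [0.4352, 0.0236, 0.3952]
tcp_rot: [0.108, 0.994, 0.0, -0.0]
contact_force: [0.1, 0.1, -0.5]
gripper_width: 0.165
grasp_force: 50.0
time: 10.35
ee_pos: [0.435, 0.0247, 0.304]
tcp_rot: [0.097, 0.902, -0.045, 0.418]
contact_force: [0.1, 0.1, -0.6]
gripper_width: 0.169
grasp_force: 50.0
[[-0.632, 0.212, 0.745], [0.138, 0.977, -0.162], [-0.763, 0.0, -0.647]] [-0.20311223 -0.27683635  2.32697907 -0.03643748  0.22401827 -1.52783322]
tip est [0.50284275 0.01004355 0.10748417]
```

View pics/w_t.png

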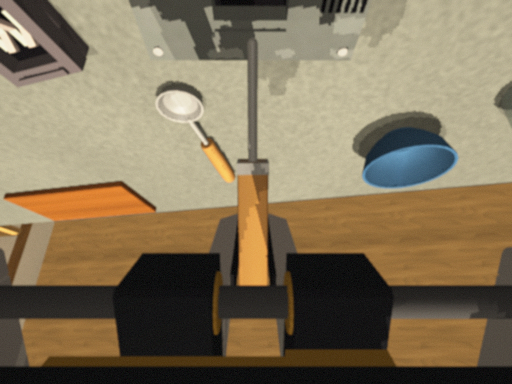

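The wrist view shows the pick straight in the gripper along column 253, with the tip at (253,40). I check that against the assumed tip point; joint 5 is near its limit, so I reduce the tilt to 42°.

```bash
python3 - <<'E'
from h import *
s=read_state();M=R.from_quat(s['tcp_rot']).as_matrix();c=load('w_t')
for a in (.100,.105,.110): print(proj(c,s['ee_pos']+M@[a,0,.18]))
print(proj(c,s['ee_pos']+M@[.045,0,.172]), proj(c,s['ee_pos']+M@[.105,0,.184]))
g=c['px'][30:50,240:266].astype(int).sum(2)
print(g[:,10:16].mean(1).round().tolist()); print(g[14].tolist())
E
python3 -m jog '-1 0 0 0 0 1 0; -1 0 0 0 0 2 0; -1 0 0 0 0 3 0; -1 0 0 0 0 4 0; -1 0 0 0 0 5 0; -1 0 0 0 0 6 0; -1 0 0 0 0 7 0; -1 0 0 0 0 8 0; -1 0 0 0 0 8 0; -1 0 0 0 0 8 0'
python3 - <<'E'
from h import *
s=read_state();M=R.from_quat(s['tcp_rot']).as_matrix();print(M.round(3).tolist(),s['joints'],'tip',s['ee_pos']+M@[.105,0,.18])
E
```

```text
[252.70952328  54.86617721]
[252.70515984  43.6983993 ]
[252.70072289  32.34250119]
[252.76215102 169.30570891] [252.70180542  45.44606585]
[188.0, 219.0, 250.0, 256.0, 244.0, 236.0, 238.0, 253.0, 266.0, 264.0, 264.0, 280.0, 290.0, 293.0, 292.0, 293.0, 290.0, 292.0, 291.0, 288.0]
[190, 189, 197, 194, 192, 195, 192, 237, 257, 279, 298, 315, 322, 289, 277, 249, 254, 316, 387, 425, 436, 437, 437, 443, 433, 430]
time: 11.65
ee_pos: [0.4355, 0.0239, 0.3056]
tcp_rot: [0.1, 0.928, -0.039, 0.356]
contact_force: [0.3, 0.2, -0.8]
gripper_width: 0.165
grasp_force: 50.0
[[-0.726, 0.214, 0.654], [0.159, 0.977, -0.143], [-0.669, 0.0, -0.743]] [-0.20504652 -0.27160623  2.30315681 -0.01884277  0.37703275 -1.54553168] tip [0.47694431 0.014802   0.10162087]
```

```bash
cat >> h.py <<'E'
C=np.array([.5046,.0086,0]);yw=np.radians(-12.3);PX=np.array([np.cos(yw),np.sin(yw),0]);PY=np.array([-PX[1],PX[0],0])
def ball():
    s=read_state();M=R.from_quat(s['tcp_rot']).as_matrix();p=s['ee_pos']+M@[.1035,0,.18]-C
    print('ball mm x %.1f y %.1f z %.1f'%tuple(1000*np.array([p@PX,p@PY,p[2]])),'F',s['contact_force'].round(1) if hasattr(s['contact_force'],'round') else s['contact_force'],'tq',np.round(s['wrist_torque'],2),'j5 %.3f t %.2f'%(s['joints'][4],s['time']))
E
python3 -m jog '-1 .001 .001 .004 0 0 0; -1 .002 .003 .008 0 0 0; -1 .004 .005 .014 0 0 0; -1 .006 .008 .02 0 0 0; -1 .007 .01 .026 0 0 0; -1 .008 .012 .032 0 0 0; -1 .01 .014 .037 0 0 0; -1 .0108 .015 .0408 0 0 0; -1 .0108 .015 .0408 0 0 0; -1 .0108 .015 .0408 0 0 0'
python3 -c "
from h import *
ball();ball();snap('wrist','w_h');ball();print(read_state()['joints'])"
python3 - <<'E'
import cv2
b=cv2.imread('pics/w_h.png')[0:130,170:340]
cv2.imwrite('pics/w_hz.png',cv2.resize(b,None,fx=4.5,fy=4.5,interpolation=cv2.INTER_CUBIC))
E
```

```text
time: 12.9
ee_pos: [0.4576, 0.0344, 0.2682]
tcp_rot: [0.1, 0.928, -0.039, 0.356]
contact_force: [0.9, -0.1, -0.7]
gripper_width: 0.161
grasp_force: 50.0
ball mm x -7.9 y 15.1 z 65.2 F [ 0.9 -0.1 -0.7] tq [0.08 0.36 0.04] j5 0.272 t 12.90
ball mm x -7.9 y 15.1 z 65.2 F [ 0.9 -0.1 -0.7] tq [0.08 0.36 0.04] j5 0.272 t 12.90
ball mm x -7.8 y 15.1 z 65.3 F [-0.   0.5 -0.6] tq [ 0.03  0.38 -0.02] j5 0.272 t 12.95
[-0.16706163 -0.12551625  2.26398226 -0.12074526  0.27213134 -1.41850025]
```

View pics/w_hz.png

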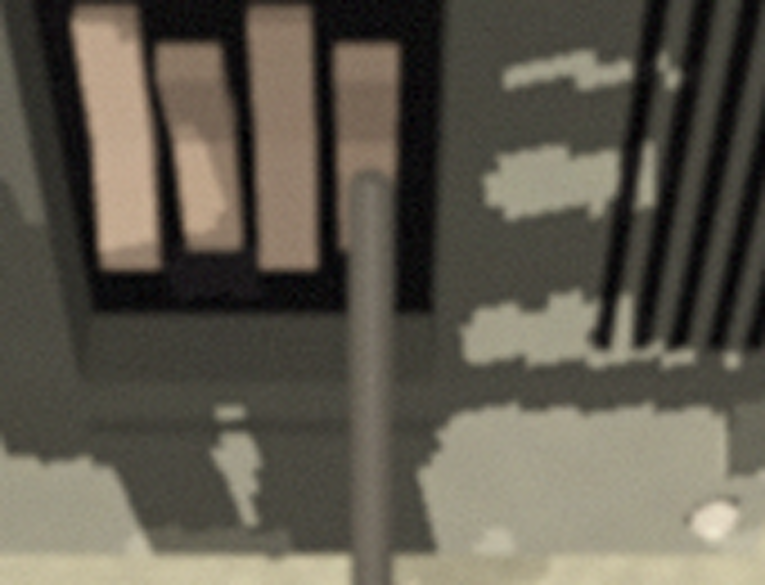

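The tip is aligned over rocker 1's column (zoom x≈366 for both), and all four rockers are visible. Joint 5 has little margin for pressing lower, so I check it with a quick planar fit.

```bash
python3 - <<'E'
from h import *
from scipy.optimize import least_squares
D=[(.245,1.558,.650,.405,0),(.17216,1.65425,.6162,.3984,0),(-.27684,2.32698,None,.304,49.7,.435,.0247,-.2031),(-.27161,2.30316,None,.3056,42,.4355,.0239,-.205),(-.12552,2.26398,None,.2682,42,.4576,.0344,-.167)]
Q=[]
for d in D:
    t=np.radians(d[4])
    if d[4]==0: Q.append((d[0],d[1],d[2],d[3],0,1))
    else:
        # wrist center in j1 plane: TCP - d*z
        zt=np.array([np.sin(t)*PX[0],np.sin(t)*PX[1],-np.cos(t)]);a=np.array([np.cos(d[7]),np.sin(d[7]),0]);p=np.array([d[5],d[6],d[3]])
        Q.append((d[0],d[1],p@a,d[3],zt@a,np.cos(t)))
def f(x):
    a,h,L1,L2,e,dd=x;r=[]
    for j2,j3,R_,z,s,c in Q:
        r+= [a+L1*np.sin(j2)+L2*np.sin(j2+j3)+e*np.cos(j2+j3)-(R_-dd*s), h+L1*np.cos(j2)+L2*np.cos(j2+j3)-e*np.sin(j2+j3)-(z+dd*c)]
    return np.array(r+list(.02*(x-[0,.3,.45,.45,0,.1])))
x=least_squares(f,[0,.3,.45,.45,0,.1]).x;print(x.round(3),np.abs(f(x)[:10]).max())
a,h,L1,L2,e,dd=x
for tilt in (42,38,34):
  t=np.radians(tilt)
  zt=np.array([np.sin(t)*PX[0],np.sin(t)*PX[1],-np.cos(t)]);xt=np.array([-np.cos(t)*PX[0],-np.cos(t)*PX[1],-np.sin(t)])
  for bx,by,bz in [(-.008,.015,.065),(-.008,.015,.0435),(.008,.005,.065),(.008,.005,.0435),(.008,-.015,.0435)]:
    p=C+PX*bx+PY*by+[0,0,bz]-xt*.1035-zt*.18; w=p-dd*zt
    r=np.hypot(w[0],w[1]);j1=np.arctan2(w[1],w[0])
    s=least_squares(lambda q:[a+L1*np.sin(q[0])+L2*np.sin(q[1])+e*np.cos(q[1])-r,h+L1*np.cos(q[0])+L2*np.cos(q[1])-e*np.sin(q[1])-w[2]],[-.1,2.1]).x
    fo=np.array([np.sin(s[1])*np.cos(j1),np.sin(s[1])*np.sin(j1),np.cos(s[1])])
    print(tilt,bx,by,bz,'j2 %.3f j3 %.3f j5 %.3f'%(s[0],s[1]-s[0],np.arccos(fo@zt)))
E
```

```text
[0.011 0.275 0.428 0.57  0.08  0.076] 0.0009722191629601973
42 -0.008 0.015 0.065 j2 -0.084 j3 2.229 j5 0.360
42 -0.008 0.015 0.0435 j2 -0.035 j3 2.234 j5 0.319
42 0.008 0.005 0.065 j2 -0.053 j3 2.200 j5 0.341
42 0.008 0.005 0.0435 j2 -0.006 j3 2.205 j5 0.300
42 0.008 -0.015 0.0435 j2 -0.019 j3 2.217 j5 0.277
38 -0.008 0.015 0.065 j2 -0.053 j3 2.186 j5 0.413
38 -0.008 0.015 0.0435 j2 -0.007 j3 2.192 j5 0.368
38 0.008 0.005 0.065 j2 -0.023 j3 2.157 j5 0.399
38 0.008 0.005 0.0435 j2 0.022 j3 2.163 j5 0.355
38 0.008 -0.015 0.0435 j2 0.010 j3 2.175 j5 0.338
34 -0.008 0.015 0.065 j2 -0.020 j3 2.143 j5 0.473
34 -0.008 0.015 0.0435 j2 0.024 j3 2.149 j5 0.427
34 0.008 0.005 0.065 j2 0.010 j3 2.114 j5 0.464
34 0.008 0.005 0.0435 j2 0.053 j3 2.120 j5 0.418
34 0.008 -0.015 0.0435 j2 0.042 j3 2.131 j5 0.406
```

```bash
python3 -m jog '-1 -.003 0 .002 0 1 0; -1 -.006 0 .004 0 2 0; -1 -.009 0 .006 0 3 0; -1 -.0123 0 .0076 0 4 0; -1 -.0123 0 .0076 0 4 0; -1 -.0123 0 .0076 0 4 0; -1 -.0123 0 .0076 0 4 0; -1 -.0123 0 .0076 0 4 0; -1 -.0123 0 .0076 0 4 0; -1 -.0123 0 .0076 0 4 0'
python3 -c "
from h import *
ball()"
```

```text
time: 14.2
ee_pos: [0.4714, 0.0314, 0.2707]
tcp_rot: [0.102, 0.94, -0.035, 0.324]
contact_force: [-0.4, 0.8, -0.7]
gripper_width: 0.164
grasp_force: 50.0
ball mm x -8.0 y 15.2 z 65.1 F [-0.4  0.8 -0.7] tq [ 0.1   0.35 -0.07] j5 0.352 t 14.20
```

```bash
python3 -m jog '-1 .0025 0 .0032 0 0 0; -1 .005 0 .0063 0 0 0; -1 .0068 0 .0087 0 0 0; -1 .008 0 .0102 0 0 0; -1 .009 0 .0114 0 0 0; -1 .0098 0 .0126 0 0 0; -1 .0108 0 .0138 0 0 0; -1 .0117 0 .015 0 0 0; -1 .0123 0 .0158 0 0 0; -1 .0123 0 .0158 0 0 0'
python3 -c "
from h import *
ball()"
```

```text
time: 15.45
ee_pos: [0.4713, 0.0314, 0.2504]
tcp_rot: [0.102, 0.94, -0.035, 0.323]
contact_force: [-0.2, -0.1, -0.1]
gripper_width: 0.167
grasp_force: 50.0
ball mm x -8.3 y 15.2 z 44.8 F [-0.2 -0.1 -0.1] tq [0.05 0.33 0.01] j5 0.303 t 15.45
```

```bash
python3 -m jog '-1 .0005 0 .0006 0 0 0; -1 .0007 0 .0009 0 0 0; -1 .0007 0 .0009 0 0 0; -1 -.004 0 -.005 0 0 0; -1 -.008 0 -.01 0 0 0; -1 -.0123 0 -.0158 0 0 0; -1 -.0123 -.006 -.0158 0 0 0; -1 -.0123 -.013 -.0158 0 0 0; -1 -.0123 -.02 -.0158 0 0 0; -1 -.0123 -.02 -.0158 0 0 0'
cat >> h.py <<'E'
def rock(f):
    c=load(f);g=cv2.cvtColor(c['px'],cv2.COLOR_RGB2GRAY)
    m=C+[0,0,.041];U=np.array([0,0,.008])
    for i in range(4):
        p=m+PY*(.015-.01*i);o=[]
        ts=np.arange(-.024,.0241,.001)
        pr=[]
        for t in ts:
            u,v=proj(c,p+PX*t);u=int(round(u));v=int(round(v))
            pr.append(int(g[v,max(u-1,0):u+2].mean()) if 0<=v<384 else -1)
        print(i+1,'ON near-end',proj(c,p-PX*.0116+U).round(0),'OFF near-end',proj(c,p-PX*.014).round(0),pr)
E
python3 -c "
from h import *
ball();snap('wrist','w_r1');rock('w_r1');print('before');rock('w_h')"
```

```text
time: 16.7
ee_pos: [0.467, 0.0113, 0.2706]
tcp_rot: [0.102, 0.94, -0.035, 0.324]
contact_force: [-0.1, -0.3, -0.1]
gripper_width: 0.169
grasp_force: 50.0
ball mm x -8.1 y -5.4 z 65.0 F [-0.1 -0.3 -0.1] tq [ 0.16  0.4  -0.01] j5 0.351 t 16.70
1 ON near-end [293.  20.] OFF near-end [293.   8.] [-1, -1, -1, -1, -1, -1, 27, 24, 32, 96, 111, 124, 126, 125, 127, 128, 125, 127, 125, 132, 153, 127, 125, 126, 131, 132, 133, 133, 136, 202, 227, 232, 230, 231, 231, 231, 232, 230, 231, 231, 190, 38, 12, 13, 13, 11, 12, 19, 36]
2 ON near-end [274.  20.] OFF near-end [273.   8.] [-1, -1, -1, -1, -1, -1, 14, 10, 32, 96, 113, 128, 126, 127, 126, 126, 126, 126, 125, 128, 126, 127, 127, 126, 131, 135, 133, 135, 135, 134, 135, 134, 136, 132, 135, 132, 135, 132, 134, 135, 103, 23, 13, 10, 15, 14, 15, 19, 33]
3 ON near-end [254.  20.] OFF near-end [254.   8.] [-1, -1, -1, -1, -1, -1, 13, 15, 13, 15, 14, 25, 90, 121, 120, 121, 108, 107, 108, 107, 108, 106, 105, 105, 118, 103, 94, 96, 101, 99, 99, 101, 102, 100, 101, 104, 102, 100, 102, 102, 103, 101, 101, 102, 103, 103, 103, 103, 100]
4 ON near-end [234. 
[... 680 characters left out ...]
, 123, 122, 124, 123, 123, 124, 127, 129, 130, 128, 128, 129, 129, 129, 130, 129, 128, 129, 131, 129, 129, 129, 124, 48, 15, 12, 14, 12, 12, 34, 49]
3 ON near-end [213.  18.] OFF near-end [213.   5.] [-1, -1, -1, -1, -1, -1, -1, -1, 14, 10, 14, 14, 65, 118, 119, 121, 114, 104, 103, 103, 104, 104, 103, 106, 132, 145, 135, 145, 154, 161, 166, 167, 160, 150, 139, 127, 125, 111, 82, 26, 23, 22, 24, 24, 21, 15, 12, 32, 51]
4 ON near-end [193.  18.] OFF near-end [194.   5.] [-1, -1, -1, -1, -1, -1, -1, -1, 85, 113, 141, 165, 166, 165, 168, 167, 168, 166, 166, 168, 167, 168, 169, 168, 172, 171, 173, 173, 173, 172, 171, 172, 174, 173, 173, 175, 171, 144, 129, 129, 124, 48, 13, 14, 12, 9, 12, 36, 50]
```

Rocker 1 flipped to off. Next is rocker 3 (near half).

```bash
python3 -m jog '-1 .0037 .0003 .0047 0 0 0; -1 .0068 .0003 .0087 0 0 0; -1 .0086 .0003 .011 0 0 0; -1 .0099 .0003 .0126 0 0 0; -1 .0111 .0003 .0142 0 0 0; -1 .012 .0003 .0154 0 0 0; -1 .0129 .0003 .0165 0 0 0; -1 .0129 .0003 .0165 0 0 0; -1 .0062 .0003 .0079 0 0 0; -1 0 .0003 0 0 0 0'
python3 -m jog '-1 -.002 .002 .0015 0 0 0; -1 -.005 .004 .004 0 0 0; -1 -.008 .006 .0065 0 0 0; -1 -.011 .009 .0085 0 0 0; -1 -.0126 .01 .0099 0 0 0; -1 -.0126 .01 .0099 0 0 0; -1 -.0126 .01 .0099 0 0 0; -1 -.0126 .01 .0099 0 0 0; -1 -.0126 .01 .0099 0 0 0; -1 -.0126 .01 .0099 0 0 0'
python3 -c "
from h import *
ball();snap('wrist','w_r3');rock('w_r3');print(read_state()['joints'])"
```

```text
time: 18.0
ee_pos: [0.4674, 0.0121, 0.2717]
tcp_rot: [0.102, 0.94, -0.035, 0.324]
contact_force: [0.9, 0.4, -1.0]
gripper_width: 0.165
grasp_force: 50.0
time: 19.25
ee_pos: [0.485, 0.0185, 0.2707]
tcp_rot: [0.102, 0.94, -0.035, 0.324]
contact_force: [-0.6, -0.5, -0.4]
gripper_width: 0.161
grasp_force: 50.0
ball mm x 8.0 y 5.4 z 65.1 F [-0.6 -0.5 -0.4] tq [0.09 0.3  0.03] j5 0.348 t 19.25
1 ON near-end [274. -16.] OFF near-end [273. -28.] [-1, -1, -1, -1, -1, -1, -1, -1, -1, -1, -1, -1, -1, -1, -1, -1, -1, -1, -1, -1, -1, -1, 236, 234, 167, 129, 131, 133, 132, 130, 130, 131, 130, 131, 132, 131, 132, 130, 131, 116, 41, 17, 9, 16, 11, 13, 15, 19, 24]
2 ON near-end [252. -16.] OFF near-end [252. -28.] [-1, -1, -1, -1, -1, -1, -1, -1, -1, -1, -1, -1, -1, -1, -1, -1, -1, -1, -1, -1, -1, -1, 125, 125, 127, 132, 132, 133, 130, 131, 131, 132, 134, 131, 131, 131, 133, 131, 132, 117, 46, 55, 94, 104, 112, 110, 113, 111, 112]
3 ON near-end [230. -16.] OFF near-end [231. -28.] [-1, -1, -1, -1, -1, -1, -1, -1, -1, -1, -1, -1, -1, -1, -1, -1, -1, -1, -1, -1, -1, -1, 124, 127, 127, 131, 132, 132, 132, 134, 132, 130, 131, 130, 132, 130, 131, 131, 131, 115, 42, 17, 12, 13, 14, 13, 12, 13, 24]
4 ON near-end [209. -16.] OFF near-end [210. -28.] [-1, -1, -1, -1, -1, -1, -1, -1, -1, -1, -1, -1, -1, -1, -1, -1, -1, -1, -1, -1, -1, -1, 126, 126, 128, 130, 131, 129, 131, 130, 131, 130, 131, 130, 134, 132, 132, 132, 132, 116, 41, 17, 15, 14, 13, 12, 15, 11, 25]
[-0.19384193 -0.05751065  2.18833421 -0.03903415  0.34785207 -1.51704612]
```

Rocker 3 is now off. Next is rocker 2 (far half), then the shift to 4.

```bash
python3 -m jog '-1 .0037 -.0003 .0047 0 0 0; -1 .0068 -.0003 .0087 0 0 0; -1 .0086 -.0003 .011 0 0 0; -1 .0099 -.0003 .0126 0 0 0; -1 .0111 -.0003 .0142 0 0 0; -1 .012 -.0003 .0154 0 0 0; -1 .0129 -.0003 .0165 0 0 0; -1 .0129 -.0003 .0165 0 0 0; -1 .0062 -.0003 .0079 0 0 0; -1 0 -.0003 0 0 0 0'
python3 -m jog '-1 0 -.004 0 0 0 0; -1 0 -.008 0 0 0 0; -1 0 -.012 0 0 0 0; -1 0 -.016 0 0 0 0; -1 0 -.0203 0 0 0 0; -1 0 -.0203 0 0 0 0; -1 0 -.0203 0 0 0 0; -1 0 -.0203 0 0 0 0; -1 0 -.0203 0 0 0 0; -1 0 -.0203 0 0 0 0'
python3 -c "
from h import *
ball();snap('wrist','w_r2');rock('w_r2')"
```

```text
time: 20.55
ee_pos: [0.4851, 0.0182, 0.2717]
tcp_rot: [0.102, 0.94, -0.035, 0.324]
contact_force: [0.8, 0.4, -1.2]
gripper_width: 0.162
grasp_force: 50.0
time: 21.8
ee_pos: [0.4806, -0.0016, 0.2706]
tcp_rot: [0.102, 0.94, -0.035, 0.324]
contact_force: [-1.1, -0.5, -0.9]
gripper_width: 0.167
grasp_force: 50.0
ball mm x 8.0 y -15.1 z 65.1 F [-1.1 -0.5 -0.9] tq [ 0.05  0.35 -0.01] j5 0.349 t 21.80
1 ON near-end [318. -16.] OFF near-end [316. -28.] [-1, -1, -1, -1, -1, -1, -1, -1, -1, -1, -1, -1, -1, -1, -1, -1, -1, -1, -1, -1, -1, -1, 233, 232, 162, 124, 126, 126, 126, 125, 125, 127, 126, 126, 125, 128, 129, 127, 127, 111, 42, 23, 22, 25, 24, 25, 26, 24, 25]
2 ON near-end [296. -16.] OFF near-end [295. -28.] [-1, -1, -1, -1, -1, -1, -1, -1, -1, -1, -1, -1, -1, -1, -1, -1, -1, -1, -1, -1, -1, -1, 202, 200, 167, 118, 120, 120, 121, 119, 120, 121, 121, 121, 119, 121, 120, 119, 60, 12, 13, 17, 23, 24, 23, 27, 25, 22, 27]
3 ON near-end [275. -16.] OFF near-end [274. -28.] [-1, -1, -1, -1, -1, -1, -1, -1, -1, -1, -1, -1, -1, -1, -1, -1, -1, -1, -1, -1, -1, -1, 233, 235, 206, 128, 129, 129, 129, 127, 129, 128, 129, 128, 127, 128, 129, 127, 129, 114, 42, 15, 12, 13, 14, 11, 13, 20, 24]
4 ON near-end [253. -16.] OFF near-end [253. -28.] [-1, -1, -1, -1, -1, -1, -1, -1, -1, -1, -1, -1, -1, -1, -1, -1, -1, -1, -1, -1, -1, -1, 119, 123, 127, 128, 129, 129, 128, 130, 128, 129, 128, 127, 128, 129, 129, 130, 130, 113, 45, 50, 88, 101, 105, 105, 103, 105, 104]
```

Rocker 2 now has a distinct profile (on). Next is rocker 4; after it I retreat upward and view the result.

```bash
python3 -m jog '-1 .0037 0 .0047 0 0 0; -1 .0068 0 .0087 0 0 0; -1 .0086 0 .011 0 0 0; -1 .0099 0 .0126 0 0 0; -1 .0111 0 .0142 0 0 0; -1 .012 0 .0154 0 0 0; -1 .0129 0 .0165 0 0 0; -1 .0129 0 .0165 0 0 0; -1 .0062 0 .0079 0 0 0; -1 0 0 0 0 0 0'
python3 -m jog '-1 .006 0 -.018 0 0 0; -1 .008 .003 -.035 0 0 0; -1 .01 .006 -.05 0 0 0; -1 .01 .01 -.06 0 0 0; -1 .01 .01 -.07 0 0 0; -1 .01 .01 -.075 0 0 0; -1 .01 .01 -.075 0 0 0; -1 .01 .01 -.075 0 0 0; -1 .01 .01 -.075 0 0 0; -1 .01 .01 -.075 0 0 0'
python3 - <<'E'
from h import *
ball();snap('wrist','w_r4');c=load('w_r4');print(proj(c,C+[0,0,.041]))
s=read_state();M=R.from_quat(s['tcp_rot']).as_matrix();print(M.round(4).tolist(),s['joints'].__repr__())
b=cv2.imread('pics/w_r4.png')[0:120,170:340]
cv2.imwrite('pics/w_r4z.png',cv2.resize(b,None,fx=4.5,fy=4.5,interpolation=cv2.INTER_CUBIC))
E
```

```text
time: 23.1
ee_pos: [0.4808, -0.0017, 0.2717]
tcp_rot: [0.102, 0.94, -0.035, 0.324]
contact_force: [0.4, -0.7, -0.2]
gripper_width: 0.164
grasp_force: 50.0
time: 24.35
ee_pos: [0.43, 0.0196, 0.3233]
tcp_rot: [0.102, 0.94, -0.035, 0.323]
contact_force: [-0.4, 1.1, -0.0]
gripper_width: 0.168
grasp_force: 50.0
ball mm x -46.1 y -5.2 z 117.8 F [-0.4  1.1 -0. ] tq [ 0.09  0.38 -0.02] j5 0.502 t 24.35
[259.70954605  52.82615888]
[[-0.7701, 0.2137, 0.601], [0.1685, 0.9769, -0.1315], [-0.6152, -0.0, -0.7883]] array([-0.21950619, -0.31700954,  2.29345939,  0.00517335,  0.50245345,
       -1.57858232])
```

```bash
python3 -m jog '-1 -.005 .005 -.006 0 3 0; -1 -.01 .015 -.012 0 8 0; -1 -.016 .03 -.02 0 14 0; -1 -.023 .045 -.03 0 20 0; -1 -.03 .06 -.04 0 26 0; -1 -.037 .075 -.05 0 32 0; -1 -.044 .09 -.057 0 36 0; -1 -.0474 .1 -.0607 0 38 0; -1 -.0474 .1 -.0607 0 38 0; -1 -.0474 .1 -.0607 0 38 0'
python3 - <<'E'
from h import *
snap('wrist','w_f');c=load('w_f');u,v=proj(c,C+[0,0,.041]).astype(int);print(u,v)
s=read_state();M=R.from_quat(s['tcp_rot']).as_matrix();print(M.round(4).tolist(),s['ee_pos'],s['joints'])
b=cv2.imread('pics/w_f.png')
u0=max(u-45,0);v0=max(v-40,0)
b=b[v0:v0+85,u0:u0+95].astype(float);b=(255*(b/255)**.6).astype(np.uint8)
cv2.imwrite('pics/w_fz.png',cv2.resize(b,None,fx=6,fy=6,interpolation=cv2.INTER_CUBIC))
E
```

```text
time: 25.65
ee_pos: [0.4512, 0.1172, 0.4002]
tcp_rot: [0.108, 0.994, -0.0, -0.0]
contact_force: [0.5, -0.0, 0.4]
gripper_width: 0.168
grasp_force: 50.0
173 237
[[-0.9768, 0.2141, -0.0002], [0.2141, 0.9768, -0.0002], [0.0002, -0.0003, -1.0]] [0.45112997 0.11707336 0.40015434] [ 9.94149023e-03 -1.98418188e-01  2.01773505e+00 -2.20272652e-04
  1.32251995e+00 -1.34505717e+00]
```

View pics/w_fz.png

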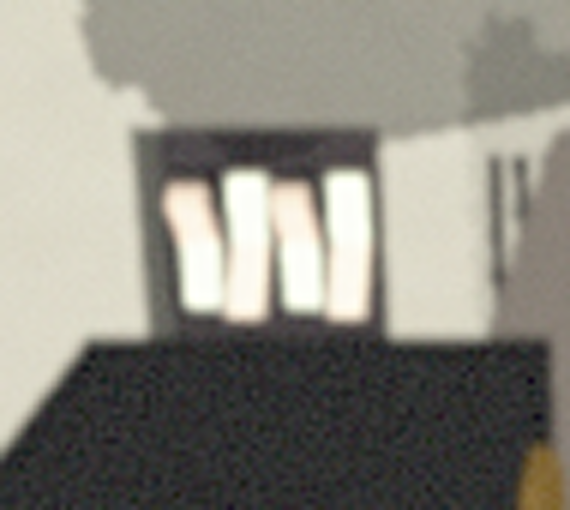

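The panel now reads, left to right in the image, 4 on, 3 off, 2 on, 1 off, matching the remote. I return above the stand and check the pick is still straight in the grip.

```bash
python3 -m jog '-1 -.005 .012 0 0 0 -1; -1 -.012 .03 0 0 0 -2; -1 -.02 .05 0 0 0 -4; -1 -.03 .075 0 0 0 -6; -1 -.04 .1 0 0 0 -8; -1 -.05 .125 0 0 0 -10; -1 -.058 .15 0 0 0 -11; -1 -.064 .165 0 0 0 -12; -1 -.0667 .1718 0 0 0 -12.36; -1 -.0667 .1718 0 0 0 -12.36'
python3 - <<'E'
from h import *
snap('wrist','w_g');s=read_state();M=R.from_quat(s['tcp_rot']).as_matrix();print(M.round(4).tolist(),s['ee_pos'])
for f in ('w_t','w_f','w_g'):
    g=load(f)['px'].astype(int).sum(2)
    print(f,g[30:50,250:256].mean(1).round().tolist())
    # rod columns & handle columns
    for r in (80,140,):print(r,g[r,240:266].tolist())
E
```

```text
time: 26.95
ee_pos: [0.5533, 0.271, 0.4004]
tcp_rot: [-0.0, 1.0, -0.0, -0.0]
contact_force: [0.1, -0.1, -0.7]
gripper_width: 0.169
grasp_force: 50.0
[[-1.0, -0.0001, -0.0003], [-0.0001, 1.0, -0.0003], [0.0003, -0.0003, -1.0]] [0.55311088 0.27068303 0.40048507]
w_t [188.0, 219.0, 250.0, 256.0, 244.0, 236.0, 238.0, 253.0, 266.0, 264.0, 264.0, 280.0, 290.0, 293.0, 292.0, 293.0, 290.0, 292.0, 291.0, 288.0]
80 [519, 514, 519, 528, 533, 543, 511, 408, 298, 281, 284, 306, 310, 303, 277, 246, 266, 360, 462, 517, 532, 526, 518, 511, 505, 501]
140 [524, 525, 528, 520, 521, 514, 507, 446, 368, 293, 286, 299, 297, 295, 277, 254, 296, 412, 505, 515, 510, 534, 538, 542, 541, 534]
w_f [482.0, 483.0, 484.0, 490.0, 492.0, 494.0, 487.0, 462.0, 425.0, 407.0, 408.0, 418.0, 430.0, 430.0, 410.0, 387.0, 382.0, 382.0, 380.0, 382.0]
80 [486, 515, 506, 504, 499, 497, 430, 359, 306, 321, 336, 369, 375, 359, 320, 293, 313, 454, 620, 667, 677, 675, 679, 674, 671, 667]
140 [240, 237, 233, 306, 416, 483, 489, 427, 354, 321, 332, 351, 382, 349, 327, 287, 298, 378, 453, 482, 476, 483, 477, 489, 487, 480]
w_g [480.0, 474.0, 464.0, 463.0, 462.0, 458.0, 458.0, 465.0, 498.0, 532.0, 535.0, 519.0, 541.0, 561.0, 555.0, 544.0, 553.0, 567.0, 558.0, 535.0]
80 [488, 480, 493, 499, 489, 486, 451, 375, 314, 308, 330, 357, 373, 343, 308, 266, 280, 347, 423, 486, 486, 488, 467, 457, 456, 452]
140 [107, 93, 94, 96, 96, 108, 103, 150, 241, 296, 332, 359, 367, 343, 313, 283, 267, 235, 211, 200, 204, 208, 201, 203, 199, 191]
```

The tip sits at the same image row as before (about 38), so it has not slipped. I lower it into the stand.

```bash
python3 -m jog '-1 0 0 .015 0 0 0; -1 0 0 .04 0 0 0; -1 0 0 .065 0 0 0; -1 0 0 .09 0 0 0; -1 0 0 .115 0 0 0; -1 0 0 .135 0 0 0; -1 0 0 .15 0 0 0; -1 0 0 .16 0 0 0; -1 0 0 .168 0 0 0; -1 0 0 .1735 0 0 0'
python3 -m jog '-1 0 0 .0005 0 0 0; -1 0 0 .001 0 0 0; -1 0 0 .001 0 0 0; -1 0 0 .001 0 0 0; -1 0 0 .001 0 0 0; -1 0 0 .001 0 0 0; -1 0 0 .001 0 0 0; -1 0 0 .001 0 0 0; -1 0 0 .001 0 0 0; -1 0 0 .001 0 0 0' 10
```

```text
time: 28.25
ee_pos: [0.5534, 0.271, 0.2271]
tcp_rot: [-0.0, 1.0, 0.0, 0.0]
contact_force: [-0.5, -0.4, -1.1]
gripper_width: 0.167
grasp_force: 50.0
time: 29.5
ee_pos: [0.5532, 0.2709, 0.2261]
tcp_rot: [-0.0, 1.0, 0.0, -0.0]
contact_force: [-0.0, 0.5, -0.2]
gripper_width: 0.165
grasp_force: 10.0
```

```bash
python3 -m jog '-.6 0 0 0 0 0 0; -.6 0 0 0 0 0 0; -.4 0 0 0 0 0 0; -.2 0 0 0 0 0 0; 0 0 0 0 0 0 0; .3 0 0 0 0 0 0; .6 0 0 0 0 0 0; .9 0 0 0 0 0 0; 1 0 0 0 0 0 0; 1 0 0 0 0 0 0'
python3 -m jog '1 0 0 0 0 0 0; 1 0 0 0 0 0 0; 1 0 0 -.01 0 0 0; 1 0 0 -.025 0 0 0; 1 0 0 -.05 0 0 0; 1 0 0 -.075 0 0 0; 1 0 0 -.1 0 0 0; 1 0 0 -.123 0 0 0; 1 0 0 -.123 0 0 0; 1 0 0 -.123 0 0 0'
python3 - <<'E'
from h import *
snap('wrist','w_end');print(read_state()['ee_pos'])
for f in ('w_stand','w_end'):
    s=load(f);hsv=cv2.cvtColor(s['px'],cv2.COLOR_RGB2HSV)
    m=cv2.inRange(hsv,(8,120,120),(25,255,255));m[:,:200]=0;m[:,310:]=0;m[245:]=0
    k=max(cv2.findContours(m,cv2.RETR_EXTERNAL,cv2.CHAIN_APPROX_NONE)[0],key=cv2.contourArea)
    x,y,w,h=cv2.boundingRect(k);print(f,(x,y,w,h),plane(s,x+w/2-.5,y+h,.054).round(4))
    g=s['px'].astype(int).sum(2)
    print('rod',[ (240+np.where(g[r,240:275]>350)[0]).tolist() for r in (90,110,130)])
    print('tipcol',g[60:80:2,255:262].mean(1).round().tolist())
E
```

```text
time: 30.75
ee_pos: [0.5532, 0.2709, 0.2261]
tcp_rot: [-0.0, 1.0, -0.0, -0.0]
contact_force: [0.5, -0.0, 0.2]
gripper_width: 0.981
grasp_force: 0.0
time: 32.0
ee_pos: [0.5529, 0.2708, 0.3487]
tcp_rot: [-0.0, 1.0, -0.0, -0.0]
contact_force: [-0.0, -0.2, -1.0]
gripper_width: 1.001
grasp_force: 0.0
[0.55282536 0.27082219 0.34808563]
w_stand (250, 146, 19, 87) [0.5979 0.2697 0.054 ]
rod [[256, 257, 258, 259, 260, 261], [256, 257, 258, 259, 260, 261], [256, 257, 258, 259, 260, 261]]
tipcol [439.0, 440.0, 441.0, 445.0, 444.0, 503.0, 538.0, 537.0, 534.0, 523.0]
w_end (244, 148, 19, 87) [0.5981 0.271  0.054 ]
rod [[251, 252, 253, 254, 255], [251, 252, 253, 254, 255], [251, 252, 253, 254, 255]]
tipcol [437.0, 438.0, 444.0, 438.0, 439.0, 439.0, 443.0, 453.0, 450.0, 451.0]
```

The pick is back within about 1 mm of where it started and straight, and the gripper is clear. Handing in.

```bash
python3 -c "
from rig import *
print(close_job())"
```

```text
the job is handed in; nothing more can be done
None
```

The control unit's rockers now match the remote's pattern (1 off, 2 on, 3 off, 4 on), the pick is back in its stand within about 1 mm of where it was and released, and the job was handed in at about 32 s.

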